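Clamp a filter cassette with a ratchet lever

TASK

Slide the filter cassette with the blue tab gently all the way into the press until it rests against the red end stop. Then tighten the press by swinging its red-knobbed ratchet lever back and forth between the tie rods (clockwise strokes tighten) until it takes about 13 N at the knob to move the lever on; do not overtighten it. Let go of everything and leave the other things on the bench where they are.

Things in the scene. Friction and masses are not known exactly. Their poses are not given: they have to be found in the camera images.
- press: White bench filter press, fixed. Origin: underside, below the vertical screw axis; z up. Deck top at z 20 mm, x -90 to 90, y -250 to 110 mm. The cassette slides along +y on the deck between two grey rails (inner faces x -37 and 37, tops z 31, y -210 to 65 mm) under the blue crosshead. The ratchet lever is on top, on the -x side.
- crosshead (a point): Centre of the top of the blue crosshead, on the screw axis, 110 mm above the bench. The crosshead is 150 mm (press x) by 160 mm (press y) by 15 mm thick, on four steel tie rods 16 mm thick at x +-60, y +-66 mm from this point, whose tops stand 152 mm above the bench.
- end_stop: Red bar fixed across the far end of the press deck; its face, which the cassette must meet, is at y = 55 mm in the press frame (z 20 to 36 mm). Origin same as the press. It may be met with no more than 30 N.
- cassette: White filter cassette with a blue tab, about 0.3 kg, loose in the rails (2 mm play each side), pulled out 60 to 105 mm towards the press's -y. Body 70 (x) by 110 (y) by 20 mm; origin: centre of its underside, y to the end stop, z up. A tongue 40 mm wide, 10 mm thick runs out to y -192 mm. Fully home its origin is at x 0, y 0, z 20 mm in the press frame.
- cassette_tab (a point): Grip point of the blue tab of the cassette: tab 12 mm thick (y), 40 mm wide (x), from 10 to 50 mm above the cassette's underside; this point is in its middle, 36 mm above the underside, 175 mm to -y of the cassette's origin.
- ratchet_lever (a joint): Lever angle, rad: 0 when it points along the press's -x, growing clockwise from above (towards the press's +y); tie rods stop it at -0.65 and 0.65. Growing drives the screw through a pawl, one tooth per 0.349 rad, so a stroke may start with up to 0.35 rad of idle motion. Turned back, the pawl clicks over the teeth (up to 6 N at the knob, swung slowly) and the screw stays.
- knob (a point): Middle of the upright round red knob at the lever's end: 18 mm diameter, 139 to 185 mm above the bench, this point at 165 mm, 130 mm from the screw axis. Below it lies the lever arm, 16 mm wide, 8 mm thick. Lever and screw stay where they are left.
- press_pad: Black pad, 60 x 60 x 10 mm, sprung, under the screw; tightening presses it on the cassette; its lower face is 58 mm above this body's origin. Before it touches, driving the lever takes a steady 8 N or so at the knob; then the force climbs with every tooth. At 13 N the clamp is right (11.5 to 14.5 is accepted); above 15.5 N the cassette is crushed: a whole stroke too many does it.
- spare_cassette: A like cassette with a grey tab, lying on the bench; not to be used. Same shape as the cassette.
- wash_bottle: White wash bottle with red cap, 64 mm wide, 160 mm tall; stays where it is. Origin at its underside.
- beaker: Glass beaker, 68 mm wide, 85 mm tall; stays. Origin at its underside.
- spanner: Steel spanner 160 mm long, lying flat; stays.
- clear_box: Open clear plastic box 160 by 200 by 60 mm, fixed; holds two vials.
- yellow_vial: Yellow vial, 44 mm wide, 75 mm tall, in the clear box; stays.
- green_vial: Green vial, 44 mm wide, 75 mm tall, in the clear box; stays.

How it is judged:
By the outcome, as a careful person would: the job done as asked, in the order asked, and still so for the second after the job is handed in, with the robot touching nothing.
It also fails if it takes over 67 s, if anything falls off the work surface, if the arm or the gripper's body presses on something with over 40 N, if the wrist force passes 120 N, or if a joint passes its speed limit or range.

ROBOT

A 6-joint arm with a two-finger parallel gripper is mounted at the origin on the work surface. World frame = base frame: x ahead of the robot, y to its left, z up, the work surface at z = 0. Lengths are in mm, angles in rad, forces in N, time in s.
With the tool pointing down it reaches from about 350 to 975 mm from the base axis. Payload 7.1 kg.
Tool frame: the origin (TCP) lies at the centre of the arm's flange, where the gripper is bolted on; the fingertips stand 182 mm ahead of it and the grasp point (between the pads) lies 163 mm ahead of it; x points along the fingers, y is the direction in which the jaws open and shut, and the axes are right-handed (so a half turn about x gives the same grasp; the last joint's range is limited). The gripper opens to 88 mm and grips with 3 to 60 N. Pads are 20 mm wide; open, the fingers measure 115 mm over their backs; the gripper's body (75 mm by 178 mm) begins 61 mm behind the grasp point.
Start: joints at [-0.019, 0.423, 1.63, -0, 1.089, -0.019], TCP at [624.985, 0.026, 404.675] pointing down, gripper open.
Joint ranges: [-3, 3], [-0.9, 2.11], [0.09, 2.58], [-1.31, 4.45], [0.11, 2.69], [-2.54, 2.54]. Speed limits (rad/s): [2.39, 2.39, 3.01, 3.14, 3.14, 3.14].

INTERFACE

Orientations are given as a rotation vector (axis times angle).
In Python, from workcell import readout, viewer, workorder, models gives the robot as it stands. The module is installed in compiled form; this text tells all that it offers.
- The arm moves only by the tool apply_moves, never from a script. Its argument "commands" is a list that holds one entry, the list of rows, each a list of 4 numbers: the shift along the world's x, y, z in m, then the turn about the world's z in rad. A call has 1 to 8 rows; each row is the pose to reach, as a shift and turn from the pose commanded when the call began; what a row does not reach only later rows make up. A row lasts 1/8 s, in which the tool goes at most 62.5 mm and 10.7 degrees, less where a joint would pass 70% of its speed; a pose out of reach is approached as far as the arm can. A call with a gripper value outside its range is refused whole. "gripper" is the finger opening in m, from 0 to 0.0878, set as the call begins (left out, the last holds). The fingers move at their own pace and stop on an object; the grip force is fixed at half the most. Time passes only in rows, so rows that repeat a pose let the fingers close. It gives the time, the measured TCP pose, the force and the opening at its end, in the units of the state.
- readout.get_obs(): the state, without advancing time (a new reading comes with each control period).
- viewer.get_image(name): name is "scene" or "side" or "wrist"; returns a dict with "color" (420x560x3 uint8, red, green, blue), "vertical_fov" (degrees; the focal length in pixels is half the picture's height over the tangent of half this angle, whatever the lens; pixels are square), "cx", "cy" (the principal point, pixels), "rvec" (rotation vector, rad) and "tvec" (3), from world to camera coordinates, as OpenCV has them. Camera axes: x right, y down, z forward; pixel columns grow to the right and rows downward; lengths in mm; the calibration is good to about 2 mm. A picture is of the moment at which its call begins. There is no depth.
- workorder.close_job(): hands the job in, once; it reports no verdict.
Trained networks look in the newest picture that a camera, given by its name, has taken for a name from the list of things; names that differ only in an ending like _2 or _b are one class to them, and where a whole thing is asked for, a point or a joint stands for the part that bears it (a point fixed in the world has none). Each returns a list of dicts, best first, with "conf" (0 to 1); they miss things now and then, are a little off and sometimes report something else, mostly with a low value. They report only what shows in the picture. A call takes as long as a camera call.
- models.search_frame(camera, label): "position" ([x, y, z] in mm, in world coordinates, good to about 4 mm: the middle of the surface that is visible of it).
- models.place_of(camera, label): "position" ([x, y, z] in mm, in world coordinates, good to about 4 mm: a listed point, or the origin of a listed thing).
The state is a dict: "t": time; "qpos": joint angles; "qvel": joint speeds; "joint_torque": joint torques, N m; "ee_pos": TCP position; "orientation": TCP orientation; "ft_force": force on the tool from outside, world axes, zero at the start; "moment": the same for the moment, N m; "width": finger opening in mm.
Only numpy, scipy, OpenCV 4.12 (cv2) and the standard library are available. Lean on these libraries where they do the work, as an engineer would, in place of code of your own. Each camera call takes 0.05 s, during which the arm holds its last target.

## Working session

There is one attempt and no reset: what is moved stays moved. The work goes in short steps, Python scripts to look and compute and a tool call to move; the robot and the scene stay as the last step left them, time stands still between calls to the robot, and variables do not carry over. Pictures are saved under pics/ and viewed, and the job is handed in when it is done.

Besides the shell and the picture viewer there is one more tool, called after ">>>" as name([rows], argument=value, ...), one row to a line, values as JSON. apply_moves: Moves the arm, as the interface text tells. Its arguments: {"type":"object","properties":{"commands":{"type":"array","items":{"type":"array","items":{"type":"array","items":{"type":"number"}}}},"gripper":{"type":"number"}},"required":["commands"]}

```bash
mkdir -p pics; cat > h.py <<'E'
import numpy as np, cv2
from workcell import readout, viewer, workorder, models
def snap(cam,fn):
    im=viewer.get_image(cam); cv2.imwrite('pics/'+fn,cv2.cvtColor(im['color'],cv2.COLOR_RGB2BGR)); return im
def cal(im):
    f=im['color'].shape[0]/2/np.tan(np.radians(im['vertical_fov'])/2)
    K=np.array([[f,0,im['cx']],[0,f,im['cy']],[0,0,1]]); R=cv2.Rodrigues(np.array(im['rvec'],float))[0]
    return K,R,np.array(im['tvec'],float).reshape(3)
def proj(im,P):
    K,R,t=cal(im); p=(R@np.atleast_2d(P).T).T+t; q=(K@p.T).T; return q[:,:2]/q[:,2:]
def onplane(im,uv,z):
    K,R,t=cal(im); d=R.T@np.linalg.inv(K)@np.array([uv[0],uv[1],1.]); c=-R.T@t
    return c+d*(z-c[2])/d[2]
E
python3 - <<'E'
from h import *
o=readout.get_obs(); print(o)
for c in ['scene','side','wrist']:
    im=snap(c,c+'0.png')
    print(c,im['vertical_fov'],im['cx'],im['cy'],(-cal(im)[1].T@cal(im)[2]).round())
    for n in ['press','crosshead','end_stop','cassette','cassette_tab','knob','ratchet_lever']:
        r=models.place_of(c,n)[:2]
        print(n,[(np.round(x['position'],1).tolist(),round(x['conf'],2)) for x in r])
print(readout.get_obs()['t'])
E
```

```text
{'t': 0.0, 'qpos': array([-1.89742725e-02,  4.23827419e-01,  1.63065685e+00,  1.19143002e-05,
        1.08858567e+00, -1.90247954e-02]), 'qvel': array([-0.00108349, -0.00024637,  0.00049539,  0.000615  , -0.00026011,
       -0.00228787]), 'joint_torque': array([ 1.28069914e-03, -5.44622147e+01, -2.73670936e+01,  6.42951974e-02,
        2.27214623e-02, -1.51321510e-04]), 'ee_pos': array([6.24734899e+02, 4.81771088e-02, 4.03922894e+02]), 'orientation': array([ 1.20849628,  1.21033674, -1.21023563]), 'ft_force': array([-0.2519242 , -0.10154855,  0.42325396]), 'moment': array([-0.00884324, -0.01008093, -0.00225284]), 'width': 88.02594332443174}
scene 45.100070912703245 279.2055157977307 213.63571007657345 [1327.  258. 1236.]
press []
crosshead [([580.0, 70.8, 112.3], 0.57)]
end_stop []
cassette [([575.6, -22.6, 19.2], 0.94)]
cassette_tab [([558.4, -198.5, 54.3], 0.92)]
knob [([459.9, 93.5, 166.8], 0.69)]Traceback (most recent call last):
  File "<stdin>", line 7, in <module>
ValueError: it knows: beaker, cassette, cassette_tab, clear_box, crosshead, end_stop, green_vial, knob, press, press_pad, spanner, spare_cassette, wash_bottle, yellow_vial
```

```bash
python3 - <<'E'
from h import *
for c in ['side','wrist']:
    im=snap(c,c+'0.png')
    print(c,im['vertical_fov'],im['cx'],im['cy'],(-cal(im)[1].T@cal(im)[2]).round())
    for n in ['press','crosshead','end_stop','cassette','cassette_tab','knob']:
        r=models.place_of(c,n)[:2]
        print(n,[(np.round(x['position'],1).tolist(),round(x['conf'],2)) for x in r])
print(readout.get_obs()['t'])
E
```

```text
side 42.68618960138252 277.6352286082468 210.70174067629702 [  -48. -1009.  1543.]
press [([580.7, 68.2, 0.2], 0.94), ([574.4, -24.7, 18.2], 0.46)]
crosshead [([579.2, 69.3, 109.5], 0.82)]
end_stop [([412.2, 413.5, 2.2], 0.6)]
cassette [([574.0, -23.2, 18.7], 0.93)]
cassette_tab [([555.4, -196.0, 57.6], 0.86), ([575.6, 465.5, 0.7], 0.51)]
knob [([457.8, 97.4, 166.0], 0.59)]
wrist 66.31805767304043 280.03595100979845 214.5624513196969 [624.  84. 385.]
press [([582.5, 70.9, 0.7], 0.76)]
crosshead [([584.3, 71.9, 109.6], 0.86)]
end_stop []
cassette []
cassette_tab [([555.4, -191.1, 57.4], 0.7)]
knob [([454.6, 94.4, 161.8], 0.71)]
1.05
```

View pics/scene0.png

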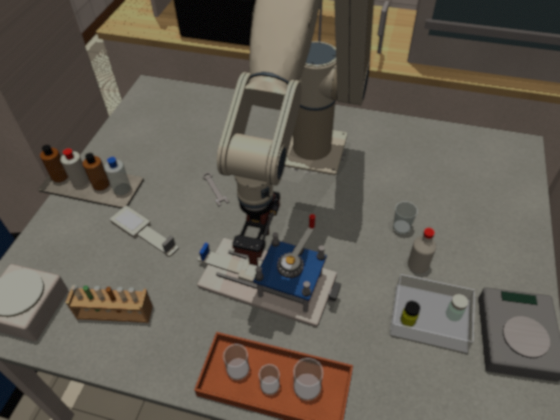

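View pics/side0.png

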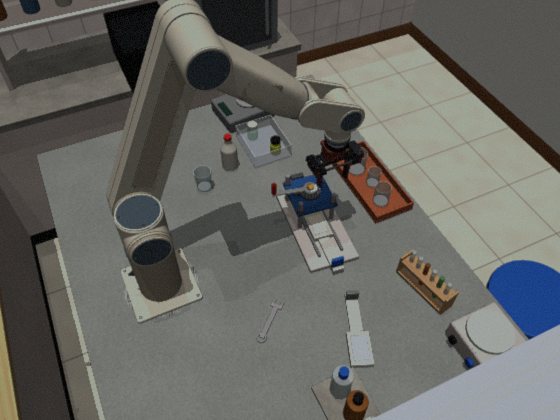

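View pics/wrist0.png

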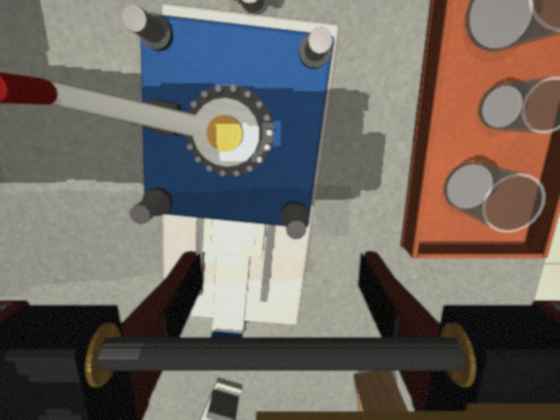

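```bash
python3 - <<'E'
from h import *
im=viewer.get_image('wrist')
b=cv2.cvtColor(im['color'],cv2.COLOR_RGB2BGR)
cv2.imwrite('pics/w1.png',cv2.resize(b[0:345,100:360],None,fx=2.2,fy=1.73) if 0 else cv2.resize(b[0:290,60:360],(800,773))[:600])
P=np.array([onplane(im,p,152) for p in [(134,18),(320,40),(141,214),(296,229)]]);print(P.round(1),P.mean(0))
d=(P[0]-P[2]+P[1]-P[3]);print('yaw',np.arctan2(-d[0],d[1]),np.linalg.norm(P[0]-P[2]),np.linalg.norm(P[1]-P[0]),np.linalg.norm(P[3]-P[2]))
d=P[1]-P[0]+P[3]-P[2]; print(np.arctan2(d[1],d[0]))
o=readout.get_obs(); R=cv2.Rodrigues(o['orientation'])[0]; print(R.round(3))
E
```

```text
[[531.2 141.9 152. ]
 [650.4 129.4 152. ]
 [518.6  10.8 152. ]
 [636.8  -1.3 152. ]] [584.23080354  70.21541979 152.        ]
yaw -0.09971789891839415 131.74306264367073 119.83056449927938 118.81723829930874
-0.1033691575749693
[[-0.  1. -0.]
 [ 0. -0. -1.]
 [-1. -0. -0.]]
```

View pics/w1.png

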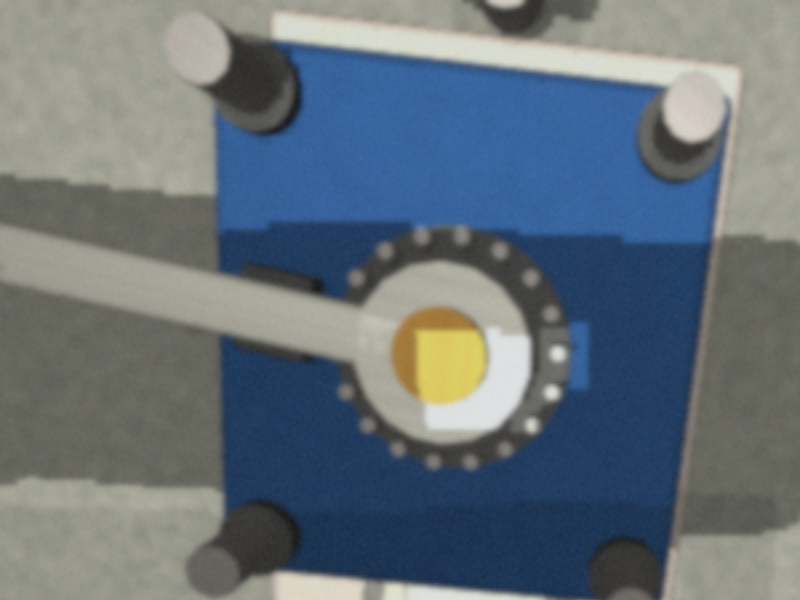

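>>> apply_moves([
  [[-0.015,-0.05,0,-0.03],[-0.03,-0.1,0,-0.06],[-0.045,-0.15,-0.01,-0.1],[-0.06,-0.2,-0.03,-0.1],[-0.074,-0.245,-0.06,-0.1],[-0.074,-0.245,-0.115,-0.1],[-0.074,-0.245,-0.17,-0.1],[-0.074,-0.245,-0.17,-0.1]],
], gripper=0)

```text
t: 2.1
ee_pos: [549.2, -244.4, 230.9]
orientation: [1.281, 1.168, -1.287]
ft_force: [-0.4, -0.2, 0.8]
width: 11.3
```

```bash
python3 - <<'E'
from h import *
for c in ['wrist','side']:
    im=snap(c,c+'2.png')
    for n in ['cassette_tab','knob','crosshead']:
        r=models.place_of(c,n)[:2]
        print(c,n,[(np.round(x['position'],1).tolist(),round(x['conf'],2)) for x in r])
print(readout.get_obs())
E
```

```text
wrist cassette_tab []
wrist knob []
wrist crosshead []
side cassette_tab [([553.6, -196.2, 59.7], 0.97)]
side knob [([458.4, 99.7, 166.8], 0.63)]
side crosshead [([581.5, 70.6, 107.9], 0.7)]
{'t': 2.5, 'qpos': array([-4.37869838e-01,  6.20344740e-01,  1.76656408e+00, -1.84103456e-05,
        7.51595708e-01, -3.38083178e-01]), 'qvel': array([-0.00016865,  0.00971479,  0.00405728, -0.00023008, -0.0013746 ,
        0.00193102]), 'joint_torque': array([-4.07076994e-03, -5.74179518e+01, -1.92373556e+01,  4.36413183e-02,
        3.10619117e-02,  3.19249093e-04]), 'ee_pos': array([ 551.57280688, -245.09796487,  236.60280819]), 'orientation': array([ 1.2827638 ,  1.1573723 , -1.28071777]), 'ft_force': array([-0.10225047, -0.31221298, -0.34616738]), 'moment': array([-0.00857836,  0.02684402, -0.01925968]), 'width': 0.3837794387769886}
```

View pics/wrist2.png

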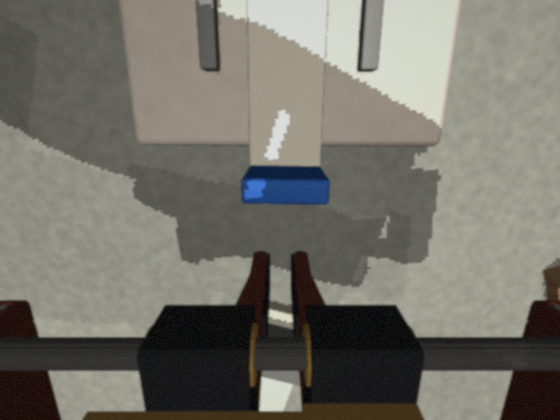

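View pics/side2.png

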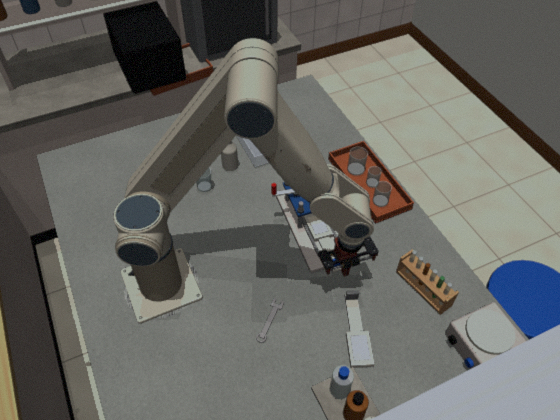

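>>> apply_moves([
  [[0.0025,0.02,-0.004,0],[0.003,0.027,-0.008,0],[0.0035,0.033,-0.008,0],[0.004,0.04,-0.008,0],[0.005,0.048,-0.008,0],[0.0055,0.056,-0.008,0],[0.0065,0.064,-0.008,0],[0.007,0.072,-0.008,0]],
])

```text
t: 3.5
ee_pos: [558.1, -172.4, 226.7]
orientation: [1.282, 1.16, -1.282]
ft_force: [-0.3, -1.7, -0.8]
width: 0.7
```

```bash
python3 - <<'E'
from h import *
im=snap('wrist','w3.png')
print(readout.get_obs()['ft_force'],readout.get_obs()['ee_pos'])
E
```

```text
[-0.09329979  1.47717529 -0.11593362] [ 558.0282369  -171.69811306  226.68542815]
```

View pics/w3.png

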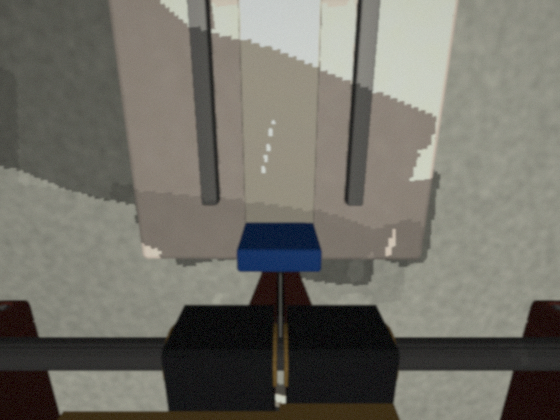

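>>> apply_moves([
  [[0.0005,0.006,0,0],[0.001,0.012,0,0],[0.002,0.018,0,0],[0.0025,0.024,0,0],[0.003,0.029,0,0],[0.0035,0.034,0,0],[0.004,0.038,0,0],[0.004,0.041,0,0]],
])

```text
t: 4.55
ee_pos: [562.1, -131.8, 226.8]
orientation: [1.282, 1.16, -1.282]
ft_force: [0.5, -1.8, 1.3]
width: 0.5
```

```bash
python3 - <<'E'
from h import *
im=snap('side','s4.png')
for c in ['side','wrist','scene']:
  if c!='side': snap(c,c+'4.png')
  for n in ['cassette_tab','cassette']:
        r=models.place_of(c,n)[:1]
        print(c,n,[(np.round(x['position'],1).tolist(),round(x['conf'],2)) for x in r])
print(readout.get_obs()['ft_force'],readout.get_obs()['ee_pos'])
E
```

```text
side cassette_tab [([559.9, -117.5, 59.5], 0.59)]
side cassette [([579.9, 55.4, 18.6], 0.65)]
wrist cassette_tab []
wrist cassette []
scene cassette_tab [([565.3, -114.9, 52.3], 0.62)]
scene cassette []
[-0.53422653  0.2801095  -1.10650962] [ 561.91217539 -131.96789392  226.58121015]
```

>>> apply_moves([
  [[0,0.001,0,0],[0,0.002,0,0],[0,0.003,0,0],[0,0.004,0,0],[0.0005,0.005,0,0],[0.0005,0.006,0,0],[0.0005,0.007,0,0],[0.001,0.008,0,0]],
])

```text
t: 6.0
ee_pos: [563.0, -123.9, 226.7]
orientation: [1.282, 1.16, -1.283]
ft_force: [-0.4, -1.0, -1.2]
width: 0.8
```

>>> apply_moves([
  [[0,0.0005,0,0],[0,0.001,0,0],[0,0.0015,0,0],[0,0.002,0,0]],
])

```text
t: 6.5
ee_pos: [563.0, -122.0, 226.7]
orientation: [1.282, 1.16, -1.283]
ft_force: [-0.7, -1.1, -0.9]
width: 0.1
```

>>> apply_moves([
  [[0,0.0005,0,0],[0,0.001,0,0],[0,0.0015,0,0],[0,0.002,0,0]],
])

```text
t: 7.0
ee_pos: [562.9, -121.4, 226.9]
orientation: [1.28, 1.159, -1.283]
ft_force: [-2.3, -14.4, 0.8]
width: 0.5
```

>>> apply_moves([
  [[0,0.0004,0,0],[0,0.0004,0,0]],
])

```text
t: 7.25
ee_pos: [562.9, -121.3, 227.0]
orientation: [1.28, 1.158, -1.283]
ft_force: [-2.8, -13.9, 1.7]
width: 0.6
```

```bash
python3 - <<'E'
from h import *
for c in ['side','wrist','scene']:
  im=snap(c,c+'5.png')
  for n in ['cassette_tab','cassette','crosshead','press']:
        r=models.place_of(c,n)[:1]
        print(c,n,[(np.round(x['position'],1).tolist(),round(x['conf'],2)) for x in r])
  if c!='wrist':
    p=proj(im,[[564,-104,56]])[0].astype(int); 
    b=cv2.imread(f'pics/{c}5.png')[max(p[1]-110,0):p[1]+60,p[0]-80:p[0]+120]; cv2.imwrite(f'pics/{c}5c.png',cv2.resize(b,None,fx=3.5,fy=3.5,interpolation=cv2.INTER_CUBIC))
print(readout.get_obs()['ft_force'],readout.get_obs()['ee_pos'])
E
```

```text
side cassette_tab [([561.2, -103.8, 57.1], 0.55)]
side cassette [([583.9, 67.6, 17.2], 0.8)]
side crosshead [([580.4, 68.3, 106.8], 0.8)]
side press [([583.4, 68.2, 1.3], 0.73)]
wrist cassette_tab [([564.6, -100.9, 59.4], 0.69)]
wrist cassette []
wrist crosshead []
wrist press []
scene cassette_tab [([564.7, -107.0, 53.1], 0.76)]
scene cassette []
scene crosshead [([578.4, 72.8, 112.6], 0.95)]
scene press [([580.2, 71.9, 110.6], 0.65)]
[ -2.18892441 -14.02586633   0.73987133] [ 562.91269968 -121.30629666  226.99104386]
```

View pics/scene5c.png

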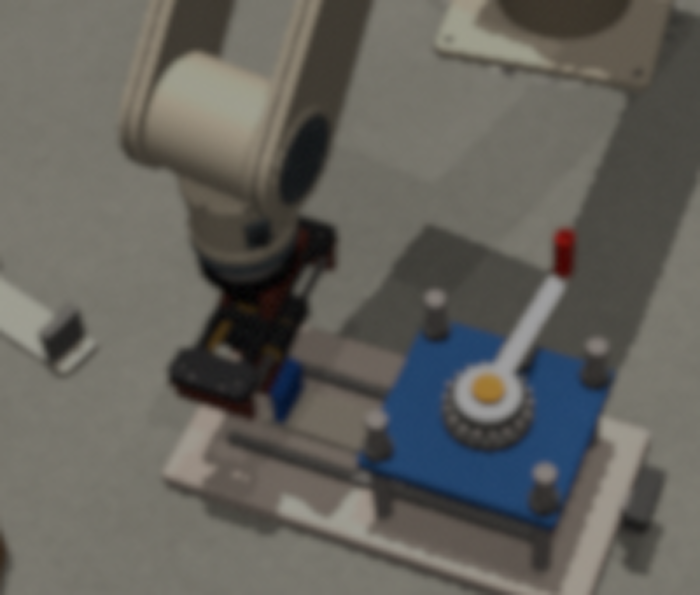

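View pics/wrist5.png

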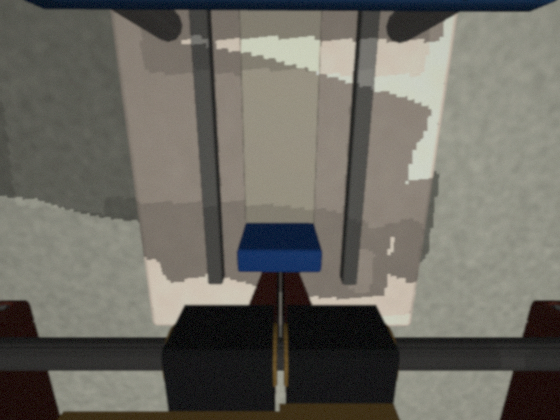

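>>> apply_moves([
  [[-0.0015,-0.015,0,0],[-0.002,-0.02,0.04,0],[-0.002,-0.02,0.1,0.15],[-0.002,-0.02,0.16,0.33],[-0.03,0.01,0.18,0.5],[-0.055,0.06,0.18,0.68],[-0.08,0.11,0.18,0.86],[-0.1,0.165,0.18,1.04]],
])

```text
t: 9.0
ee_pos: [461.9, 46.4, 407.0]
orientation: [0.491, 1.514, -0.49]
ft_force: [0.9, 1.2, 0.3]
width: 0.6
```

>>> apply_moves([
  [[-0.103,0.18,0.18,0],[-0.0075,0.051,0,0.43]],
], gripper=0.3)

```text
out of range
```

The second call had a wrong row and a gripper value out of range, and it was refused whole, so nothing moved. Here is the corrected move.

>>> apply_moves([
  [[-0.003,0.02,0,0.15],[-0.005,0.036,0,0.3],[-0.0075,0.051,0,0.43],[-0.0075,0.051,0,0.43]],
], gripper=0.05)

```text
t: 9.5
ee_pos: [455.3, 96.9, 406.8]
orientation: [0.158, 1.565, -0.157]
ft_force: [-0.3, -0.8, 0.2]
width: 37.1
```

```bash
python3 - <<'E'
from h import *
for c in ['wrist','side','scene']:
  im=snap(c,c+'6.png')
  for n in ['knob','crosshead','cassette_tab']:
        r=models.place_of(c,n)[:1]
        print(c,n,[(np.round(x['position'],1).tolist(),round(x['conf'],2)) for x in r])
  if c=='wrist': print(proj(im,[[455.5,96.5,185],[582,70.3,110]]))
print(readout.get_obs())
E
```

```text
wrist knob [([458.3, 94.7, 161.4], 0.66)]
wrist crosshead [([584.5, 70.4, 108.5], 0.81)]
wrist cassette_tab [([565.6, -100.9, 55.0], 0.84)]
[[278.14902233 243.03111268]
 [278.22307261 331.66116709]]
side knob [([457.5, 97.7, 165.1], 0.81)]
side crosshead [([581.8, 67.6, 109.7], 0.81)]
side cassette_tab [([562.9, -108.3, 58.8], 0.95)]
scene knob [([457.8, 95.5, 167.1], 0.91)]
scene crosshead [([577.6, 73.2, 110.9], 0.67)]
scene cassette_tab [([566.3, -109.9, 55.8], 0.96)]
{'t': 10.1, 'qpos': array([ 1.82761790e-01,  1.84443973e-01,  1.96928921e+00, -2.89292124e-05,
        9.87843513e-01, -1.18678813e+00]), 'qvel': array([ 0.00176384, -0.00063656,  0.00018433,  0.00075652,  0.00240068,
       -0.00128669]), 'joint_torque': array([-4.62201645e-02, -3.72395146e+01, -2.51516908e+01,  1.02078571e-02,
        7.39034917e-02,  2.61081484e-03]), 'ee_pos': array([455.51732285,  96.2890403 , 406.67721858]), 'orientation': array([ 0.15798272,  1.56499333, -0.15801217]), 'ft_force': array([-0.08886165,  0.68466896,  0.09356755]), 'moment': array([ 0.05460947, -0.01268235, -0.00658177]), 'width': 49.87378317947374}
```

View pics/wrist6.png

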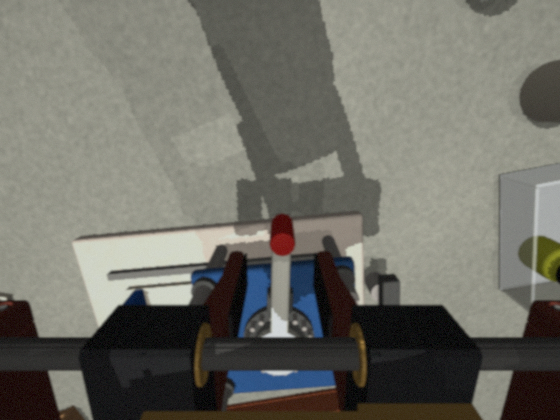

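```bash
python3 - <<'E'
from h import *
b=cv2.imread('pics/wrist6.png').astype(int)
m=((b[...,2]>90)&(b[...,1]<60)&(b[...,0]<60)).astype(np.uint8)
n,l,s,c=cv2.connectedComponentsWithStats(m)
for i in range(1,n):
    if s[i,4]>30: print(s[i],c[i])
im=viewer.get_image('wrist')
cr=b[200:300,220:350].astype(np.uint8); cv2.imwrite('pics/k6.png',cv2.resize(cr,None,fx=6,fy=6,interpolation=cv2.INTER_CUBIC))
for uv in [(283,243),(283,241)]: print(onplane(im,uv,185))
# screw axis gold centre
E
```

```text
[270 233  25  22 429] [281.93939394 243.44289044]
[456.28779991  98.9936726  185.        ]
[454.85253781  99.28171481 185.        ]
```

View pics/k6.png

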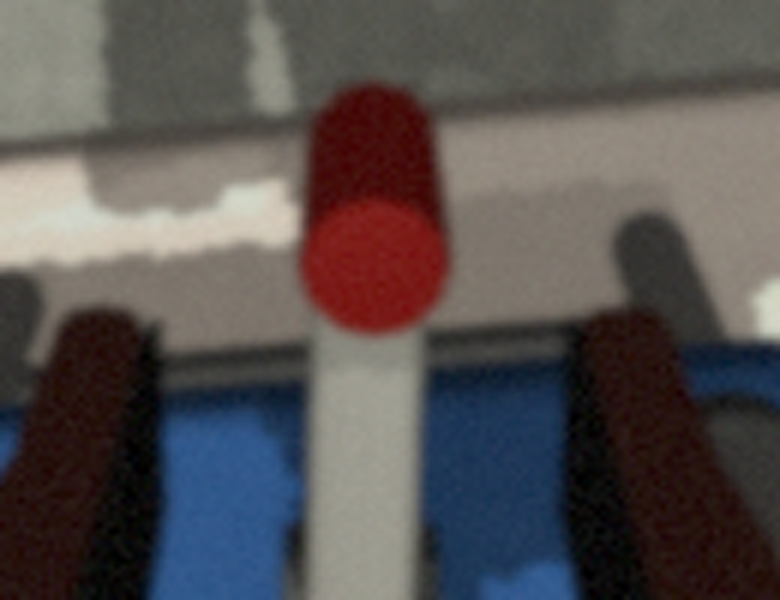

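>>> apply_moves([
  [[0.0012,0.002,-0.02,-0.02],[0.0012,0.002,-0.05,-0.02],[0.0012,0.002,-0.078,-0.02],[0.0012,0.002,-0.078,-0.02]],
])

```text
t: 10.65
ee_pos: [456.0, 98.3, 327.2]
orientation: [0.172, 1.568, -0.174]
ft_force: [0.2, 0.1, -0.5]
width: 50.0
```

>>> apply_moves([
  [[0,0,0,0],[0,0,0,0],[0,0,0,0]],
], gripper=0.023)

```text
t: 11.02
ee_pos: [457.0, 98.5, 329.6]
orientation: [0.174, 1.562, -0.173]
ft_force: [0.8, -0.0, 1.1]
width: 24.5
```

```bash
cat > tr.py <<'E'
# prints shifts from cur a to list of a
import numpy as np
C=np.array([583.3,70.3]); r=130.
def P(a): return C+r*np.array([-np.cos(a),np.sin(a)])
def rows(a0,al):
    for a in al: d=(P(a)-P(a0))/1000; print('[%.4f, %.4f, 0, %.3f]'%(d[0],d[1],-(a-a0)))
E
python3 - <<'E'
from h import *
im=snap('wrist','w7.png')
print(readout.get_obs())
from tr import *
print(P(.2215)); 
lo=0.1015-0.62; hi=0.1015+0.62
print('back'); rows(.2215,np.linspace(.2215,lo,13)[1:])
E
```

```text
{'t': 11.075, 'qpos': array([ 1.86780536e-01,  3.08695394e-01,  2.02755570e+00,  2.03618984e-05,
        8.03975060e-01, -1.16313717e+00]), 'qvel': array([-0.00184802,  0.00293575,  0.00311583, -0.00014378, -0.00139324,
       -0.00079154]), 'joint_torque': array([-7.42145876e-04, -4.05723917e+01, -2.05937988e+01,  1.10955539e-02,
        7.06066797e-02,  2.90882735e-04]), 'ee_pos': array([456.86561479,  98.45253733, 329.38584885]), 'orientation': array([ 0.17371995,  1.56252646, -0.17306831]), 'ft_force': array([ 0.14492018, -0.13173663, -0.65287276]), 'moment': array([ 0.06938502, -0.06639558,  0.06629357]), 'width': 23.357232150890813}
[456.47602907  98.86011902]
back
[-0.0015, -0.0079, 0, 0.062]
[-0.0026, -0.0158, 0, 0.123]
[-0.0031, -0.0238, 0, 0.185]
[-0.0031, -0.0318, 0, 0.247]
[-0.0027, -0.0398, 0, 0.308]
[-0.0017, -0.0478, 0, 0.370]
[-0.0003, -0.0557, 0, 0.432]
[0.0016, -0.0635, 0, 0.493]
[0.0040, -0.0711, 0, 0.555]
[0.0068, -0.0786, 0, 0.617]
[0.0102, -0.0859, 0, 0.678]
[0.0139, -0.0930, 0, 0.740]
```

View pics/w7.png

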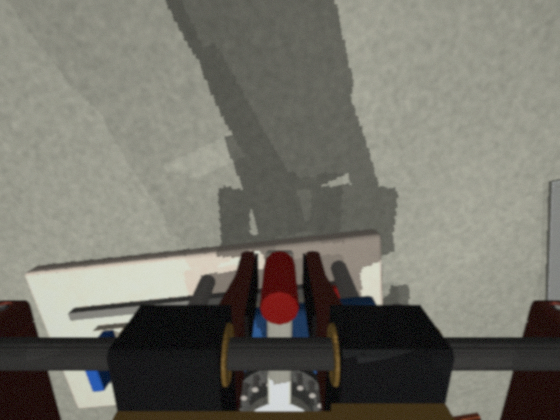

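```bash
python3 - <<'E'
from tr import *
o=.1015
rows(.2215,np.linspace(.2215,o+.6,9)[1:])
print('B1');rows(o+.6,np.linspace(o+.6,o,9)[1:])
print('B2');rows(o,np.linspace(o,o-.6,9)[1:])
print('F1');rows(o-.6,np.linspace(o-.6,o,9)[1:])
print('F2');rows(o,np.linspace(o,o+.6,9)[1:])
E
```

```text
[0.0019, 0.0076, 0, -0.060]
[0.0043, 0.0150, 0, -0.120]
[0.0072, 0.0222, 0, -0.180]
[0.0104, 0.0293, 0, -0.240]
[0.0141, 0.0362, 0, -0.300]
[0.0182, 0.0428, 0, -0.360]
[0.0227, 0.0492, 0, -0.420]
[0.0275, 0.0553, 0, -0.480]
B1
[-0.0060, -0.0077, 0, 0.075]
[-0.0114, -0.0158, 0, 0.150]
[-0.0162, -0.0243, 0, 0.225]
[-0.0204, -0.0331, 0, 0.300]
[-0.0238, -0.0422, 0, 0.375]
[-0.0266, -0.0515, 0, 0.450]
[-0.0287, -0.0611, 0, 0.525]
[-0.0300, -0.0707, 0, 0.600]
B2
[-0.0006, -0.0097, 0, 0.075]
[-0.0005, -0.0195, 0, 0.150]
[0.0003, -0.0292, 0, 0.225]
[0.0019, -0.0388, 0, 0.300]
[0.0042, -0.0483, 0, 0.375]
[0.0071, -0.0576, 0, 0.450]
[0.0108, -0.0666, 0, 0.525]
[0.0152, -0.0753, 0, 0.600]
F1
[-0.0043, 0.0087, 0, -0.075]
[-0.0080, 0.0178, 0, -0.150]
[-0.0110, 0.0270, 0, -0.225]
[-0.0133, 0.0365, 0, -0.300]
[-0.0148, 0.0461, 0, -0.375]
[-0.0157, 0.0559, 0, -0.450]
[-0.0158, 0.0656, 0, -0.525]
[-0.0152, 0.0753, 0, -0.600]
F2
[0.0014, 0.0097, 0, -0.075]
[0.0034, 0.0192, 0, -0.150]
[0.0062, 0.0285, 0, -0.225]
[0.0097, 0.0376, 0, -0.300]
[0.0138, 0.0465, 0, -0.375]
[0.0186, 0.0549, 0, -0.450]
[0.0240, 0.0630, 0, -0.525]
[0.0300, 0.0707, 0, -0.600]
```

>>> apply_moves([
  [[0.002,0.0075,0,-0.06],[0.0043,0.015,0,-0.12],[0.0072,0.022,0,-0.18],[0.0104,0.029,0,-0.24]],
])

```text
t: 11.58
ee_pos: [466.9, 126.8, 329.1]
orientation: [0.361, 1.541, -0.364]
ft_force: [-1.5, -8.0, 3.3]
width: 23.3
```

>>> apply_moves([
  [[0.0037,0.007,0,-0.06],[0.0078,0.0135,0,-0.12],[0.0123,0.02,0,-0.18],[0.017,0.026,0,-0.24]],
])

```text
t: 12.08
ee_pos: [483.7, 152.7, 329.0]
orientation: [0.547, 1.501, -0.552]
ft_force: [-2.7, -8.0, 5.3]
width: 23.0
```

>>> apply_moves([
  [[-0.006,-0.0077,0,0.075],[-0.0114,-0.0158,0,0.15],[-0.0162,-0.0243,0,0.225],[-0.0204,-0.033,0,0.3],[-0.0238,-0.042,0,0.375],[-0.0266,-0.0515,0,0.45],[-0.0287,-0.061,0,0.525],[-0.03,-0.0705,0,0.6]],
])

```text
t: 13.08
ee_pos: [454.1, 82.7, 329.1]
orientation: [0.078, 1.569, -0.077]
ft_force: [0.4, 0.7, 0.5]
width: 23.1
```

>>> apply_moves([
  [[-0.0006,-0.0097,0,0.075],[-0.0005,-0.0195,0,0.15],[0.0003,-0.029,0,0.225],[0.0019,-0.039,0,0.3],[0.0042,-0.048,0,0.375],[0.007,-0.0575,0,0.45],[0.011,-0.0665,0,0.525],[0.015,-0.075,0,0.6]],
])

```text
t: 14.08
ee_pos: [469.2, 7.7, 329.0]
orientation: [-0.393, 1.534, 0.393]
ft_force: [0.3, 0.9, 0.1]
width: 23.3
```

```bash
python3 - <<'E'
from h import *
im=snap('wrist','w8.png')
print(readout.get_obs()['ft_force'])
E
```

```text
[ 0.80022932 -0.4064081   0.77071718]
```

View pics/w8.png

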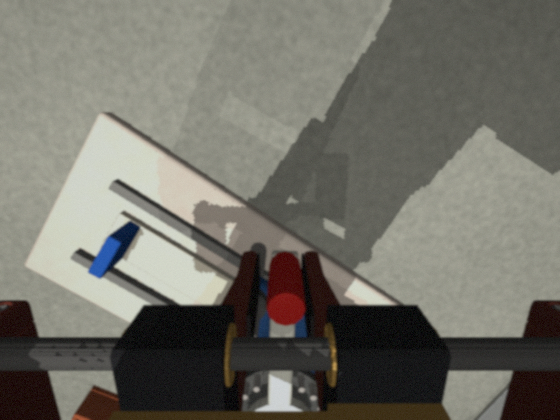

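```bash
python3 - <<'E'
from tr import *
o=.1015
print('F1');rows(o-.6,np.linspace(o-.6,o,7)[1:])
print('F2');rows(o,np.linspace(o,o+.6,7)[1:])
print('B1');rows(o+.6,np.linspace(o+.6,o,7)[1:])
print('B2');rows(o,np.linspace(o,o-.6,7)[1:])
E
```

```text
F1
[-0.0056, 0.0117, 0, -0.100]
[-0.0101, 0.0239, 0, -0.200]
[-0.0133, 0.0365, 0, -0.300]
[-0.0152, 0.0494, 0, -0.400]
[-0.0158, 0.0623, 0, -0.500]
[-0.0152, 0.0753, 0, -0.600]
F2
[0.0020, 0.0128, 0, -0.100]
[0.0052, 0.0254, 0, -0.200]
[0.0097, 0.0376, 0, -0.300]
[0.0153, 0.0493, 0, -0.400]
[0.0221, 0.0604, 0, -0.500]
[0.0300, 0.0707, 0, -0.600]
B1
[-0.0079, -0.0103, 0, 0.100]
[-0.0147, -0.0214, 0, 0.200]
[-0.0204, -0.0331, 0, 0.300]
[-0.0248, -0.0453, 0, 0.400]
[-0.0281, -0.0579, 0, 0.500]
[-0.0300, -0.0707, 0, 0.600]
B2
[-0.0007, -0.0130, 0, 0.100]
[-0.0000, -0.0260, 0, 0.200]
[0.0019, -0.0388, 0, 0.300]
[0.0051, -0.0514, 0, 0.400]
[0.0095, -0.0636, 0, 0.500]
[0.0152, -0.0753, 0, 0.600]
```

>>> apply_moves([
  [[-0.0043,0.0087,0,-0.075],[-0.008,0.0178,0,-0.15],[-0.011,0.027,0,-0.225],[-0.0133,0.0365,0,-0.3],[-0.0148,0.046,0,-0.375],[-0.0157,0.056,0,-0.45],[-0.0158,0.0655,0,-0.525],[-0.015,0.075,0,-0.6]],
])

```text
t: 15.12
ee_pos: [454.5, 82.6, 329.0]
orientation: [0.08, 1.567, -0.083]
ft_force: [2.1, -9.4, -0.7]
width: 22.7
```

>>> apply_moves([
  [[0.0014,0.0097,0,-0.075],[0.0034,0.019,0,-0.15],[0.0062,0.0285,0,-0.225],[0.0097,0.0376,0,-0.3],[0.0138,0.0465,0,-0.375],[0.0186,0.055,0,-0.45],[0.024,0.063,0,-0.525],[0.03,0.0705,0,-0.6]],
])

```text
t: 16.12
ee_pos: [483.7, 152.3, 328.9]
orientation: [0.547, 1.5, -0.554]
ft_force: [-1.3, -14.3, 6.2]
width: 23.1
```

```bash
python3 - <<'E'
from h import *
from tr import *
print(readout.get_obs()['ft_force'])
o=.1015
rows(o+.6,np.linspace(o+.6,o+.05,9)[1:])
print('F');rows(o+.05,np.linspace(o+.05,o+.2,5)[1:])
print('F');rows(o+.2,np.linspace(o+.2,o+.4,7)[1:])
print('F');rows(o+.4,np.linspace(o+.4,o+.6,7)[1:])
E
```

```text
[ -1.29333376 -14.25634127   6.16257778]
[-0.0055, -0.0070, 0, 0.069]
[-0.0106, -0.0144, 0, 0.137]
[-0.0151, -0.0221, 0, 0.206]
[-0.0191, -0.0301, 0, 0.275]
[-0.0225, -0.0384, 0, 0.344]
[-0.0253, -0.0468, 0, 0.413]
[-0.0276, -0.0555, 0, 0.481]
[-0.0292, -0.0643, 0, 0.550]
F
[0.0008, 0.0048, 0, -0.037]
[0.0018, 0.0096, 0, -0.075]
[0.0030, 0.0143, 0, -0.112]
[0.0044, 0.0190, 0, -0.150]
F
[0.0014, 0.0041, 0, -0.033]
[0.0028, 0.0082, 0, -0.067]
[0.0045, 0.0122, 0, -0.100]
[0.0062, 0.0162, 0, -0.133]
[0.0081, 0.0201, 0, -0.167]
[0.0101, 0.0239, 0, -0.200]
F
[0.0021, 0.0038, 0, -0.033]
[0.0044, 0.0075, 0, -0.067]
[0.0068, 0.0111, 0, -0.100]
[0.0093, 0.0146, 0, -0.133]
[0.0119, 0.0180, 0, -0.167]
[0.0147, 0.0214, 0, -0.200]
```

>>> apply_moves([
  [[-0.0055,-0.007,0,0.069],[-0.0106,-0.0144,0,0.137],[-0.0151,-0.0221,0,0.206],[-0.0191,-0.03,0,0.275],[-0.0225,-0.0384,0,0.344],[-0.0253,-0.0468,0,0.413],[-0.0276,-0.0555,0,0.481],[-0.0292,-0.0643,0,0.55]],
])

```text
t: 17.12
ee_pos: [454.7, 89.1, 329.0]
orientation: [0.118, 1.567, -0.117]
ft_force: [-0.7, 0.9, 0.0]
width: 23.1
```

>>> apply_moves([
  [[0.0008,0.0048,0,-0.037],[0.0018,0.0096,0,-0.075],[0.003,0.0143,0,-0.112],[0.0044,0.019,0,-0.15]],
])

```text
t: 17.62
ee_pos: [459.0, 108.0, 328.9]
orientation: [0.237, 1.558, -0.239]
ft_force: [-0.9, -7.2, 1.2]
width: 23.3
```

>>> apply_moves([
  [[0.0014,0.0041,0,-0.033],[0.0028,0.0082,0,-0.067],[0.0045,0.0122,0,-0.1]],
])

```text
t: 18.0
ee_pos: [463.3, 119.3, 328.8]
orientation: [0.313, 1.549, -0.318]
ft_force: [-1.2, -11.1, 4.2]
width: 23.4
```

```bash
python3 - <<'E'
from h import *
im=snap('wrist','w9.png')
print(readout.get_obs()['ft_force'])
E
```

```text
[ -1.7574357  -11.10454109   4.30637307]
```

View pics/w9.png

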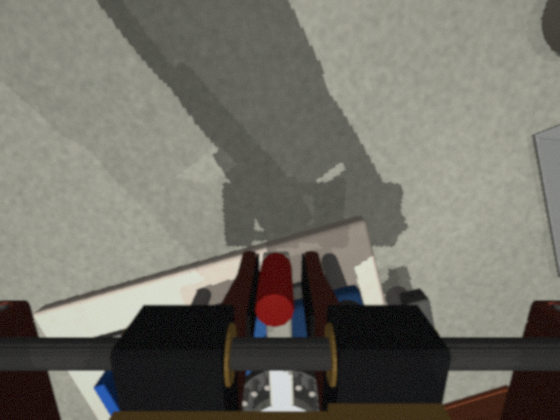

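>>> apply_moves([
  [[0.0018,0.004,0,-0.033],[0.0036,0.0079,0,-0.067]],
])

```text
t: 18.3
ee_pos: [466.8, 127.1, 328.8]
orientation: [0.365, 1.54, -0.371]
ft_force: [-3.0, -11.1, 4.4]
width: 23.1
```

>>> apply_moves([
  [[0.002,0.0038,0,-0.033],[0.0042,0.0076,0,-0.067]],
])

```text
t: 18.55
ee_pos: [470.8, 134.6, 328.8]
orientation: [0.417, 1.531, -0.424]
ft_force: [-3.3, -12.9, 5.7]
width: 23.2
```

```bash
python3 - <<'E'
from h import *
a=.535; T=-np.array([np.sin(a),np.cos(a)]); Rr=np.array([-np.cos(a),np.sin(a)])
for i in range(8):
    im=viewer.get_image('wrist'); o=readout.get_obs(); f=o['ft_force'][:2]
    print(o['t'],f.round(2),(f@T).round(2),(f@Rr).round(2),o['moment'].round(2))
E
```

```text
18.6 [ -1.98 -11.39] 10.81 -4.1 [-1.71  0.35  0.13]
18.65 [ -2.73 -11.62] 11.39 -3.58 [-1.75  0.38  0.06]
18.7 [ -2.79 -11.41] 11.24 -3.42 [-1.71  0.35  0.03]
18.75 [ -2.2  -12.31] 11.71 -4.39 [-1.73  0.3   0.02]
18.8 [ -2.6  -10.89] 10.7 -3.31 [-1.74  0.37  0.02]
18.85 [ -2.19 -10.74] 10.36 -3.6 [-1.73  0.31 -0.04]
18.9 [ -2.47 -10.83] 10.58 -3.39 [-1.7   0.3   0.02]
18.95 [ -1.41 -11.4 ] 10.52 -4.59 [-1.71  0.36  0.05]
```

```bash
python3 - <<'E'
from tr import *
o=.1015
rows(o+.433,o+np.array([.453,.473,.493]))
rows(o+.493,o+np.array([.513,.533,.553]))
E
cat > f.py <<'E'
import sys
from h import *
th=float(sys.argv[1]); a=th+.1015; T=-np.array([np.sin(a),np.cos(a)]); Rr=np.array([-np.cos(a),np.sin(a)])
o=readout.get_obs(); f=o['ft_force'][:2]; m=o['moment']; g=np.array([-m[1],m[0]])/.155
print(o['t'],'F',(f@T).round(2),(f@Rr).round(2),'M',(g@T).round(2),(g@Rr).round(2),m.round(3),o['qvel'].round(3))
E
```

```text
[0.0013, 0.0022, 0, -0.020]
[0.0027, 0.0044, 0, -0.040]
[0.0042, 0.0066, 0, -0.060]
[0.0015, 0.0021, 0, -0.020]
[0.0030, 0.0042, 0, -0.040]
[0.0046, 0.0063, 0, -0.060]
```

>>> apply_moves([
  [[0.0013,0.0022,0,-0.02],[0.0026,0.0044,0,-0.04],[0.004,0.0066,0,-0.06]],
])

```text
t: 19.32
ee_pos: [474.8, 141.1, 328.8]
orientation: [0.463, 1.521, -0.47]
ft_force: [-3.3, -13.1, 5.9]
width: 22.9
```

```bash
python3 f.py .493
```

```text
19.325 F 12.75 -4.59 M 12.71 -5.38 [-2.1    0.412  0.04 ] [ 0.029  0.022 -0.033  0.     0.014  0.186]
```

>>> apply_moves([
  [[-0.0007,-0.001,0,0],[-0.0014,-0.002,0,0]],
])

```text
t: 19.58
ee_pos: [473.7, 139.3, 328.8]
orientation: [0.464, 1.52, -0.469]
ft_force: [-0.1, -10.0, 3.5]
width: 23.0
```

>>> apply_moves([
  [[0,0,0,0],[0,0,0,0],[0,0,0.01,0],[0,0,0.04,0],[0,0,0.08,0],[0,0,0.12,0]],
], gripper=0.045)

```text
t: 20.32
ee_pos: [474.0, 140.7, 450.7]
orientation: [0.467, 1.52, -0.466]
ft_force: [1.0, 1.2, -0.2]
width: 44.9
```

>>> apply_moves([
  [[-0.01,-0.03,0.01,0.15],[-0.02,-0.06,0.02,0.3],[-0.03,-0.1,0.03,0.45],[-0.03,-0.14,0.03,0.6],[-0.03,-0.18,0.03,0.75],[-0.03,-0.22,0.03,0.75],[-0.03,-0.22,0.03,0.75]],
])

```text
t: 21.2
ee_pos: [444.1, -81.1, 479.6]
orientation: [-0.119, 1.566, 0.119]
ft_force: [-0.3, 0.8, 0.9]
width: 44.7
```

```bash
python3 - <<'E'
from h import *
for c in ['side','scene','wrist']:
  im=snap(c,c+'10.png')
  for n in ['cassette_tab','cassette','crosshead','knob','press_pad']:
        r=models.place_of(c,n)[:1]
        print(c,n,[(np.round(x['position'],1).tolist(),round(x['conf'],2)) for x in r])
print(readout.get_obs()['ft_force'],readout.get_obs()['t'])
E
```

```text
side cassette_tab [([563.7, -109.8, 58.6], 0.88)]
side cassette [([581.7, 66.0, 19.3], 0.82)]
side crosshead [([580.2, 67.4, 107.6], 0.59)]
side knob [([471.8, 126.5, 166.6], 0.58)]
side press_pad [([478.7, -476.2, -0.3], 0.56)]
scene cassette_tab [([565.2, -107.3, 56.0], 0.76)]
scene cassette []
scene crosshead [([579.0, 70.6, 113.4], 0.71)]
scene knob [([468.1, 123.4, 165.4], 0.82)]
scene press_pad []
wrist cassette_tab [([566.7, -99.8, 58.7], 0.65)]
wrist cassette []
wrist crosshead [([581.8, 67.1, 107.0], 0.79)]
wrist knob [([465.7, 122.3, 162.4], 0.93)]
wrist press_pad []
[ 0.20969548 -0.22605422  0.77784394] 22.1
```

View pics/scene10.png

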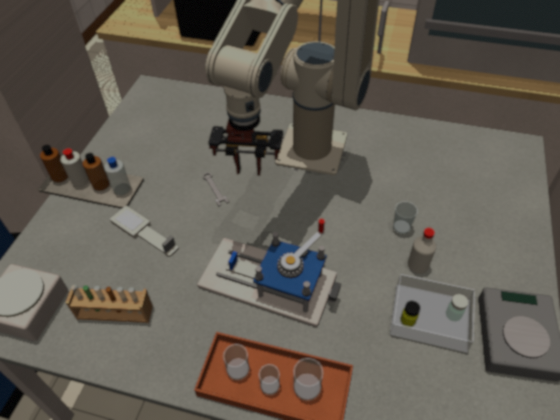

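View pics/wrist10.png

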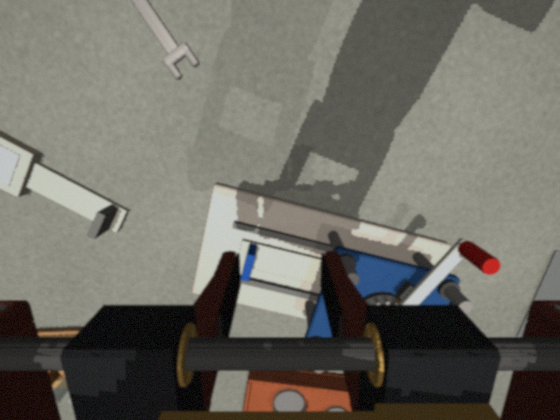

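```bash
python3 - <<'E'
from h import *
im=snap('wrist','w11.png')
print(onplane(im,(491,265),185), proj(im,[[474,139,185],[467,124,185],[530.3,142,152]]))
im=snap('scene','s11.png'); print(proj(im,[[474,139,165],[467,124,165]]))
b=cv2.imread('pics/s11.png')[200:320,190:350]; cv2.imwrite('pics/s11c.png',cv2.resize(b,None,fx=5,fy=5,interpolation=cv2.INTER_CUBIC))
E
```

```text
[465.51745335 125.99743217 185.        ] [[500.94755633 274.88949785]
 [488.42243833 266.1093949 ]
 [465.56226113 306.1040597 ]]
[[324.16141402 227.95663079]
 [319.27555497 224.93762904]]
```

View pics/s11c.png

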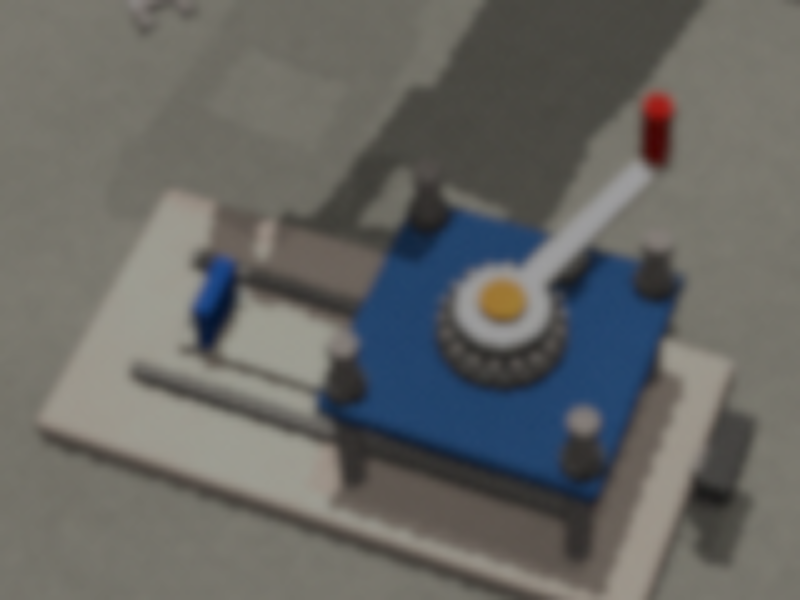

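>>> apply_moves([
  [[0.003,0.035,0,-0.1],[0.006,0.07,0,-0.2],[0.01,0.11,-0.01,-0.3],[0.014,0.15,-0.03,-0.45],[0.0216,0.19,-0.05,-0.595],[0.0216,0.2046,-0.07,-0.595],[0.0216,0.2046,-0.07,-0.595]],
])

```text
t: 23.08
ee_pos: [465.3, 125.7, 407.4]
orientation: [0.342, 1.546, -0.345]
ft_force: [0.7, -0.4, 1.2]
width: 44.7
```

```bash
python3 - <<'E'
from h import *
im=snap('wrist','w12.png'); print(proj(im,[[465.8,125,185]]))
r=models.place_of('wrist','knob')[:1];print(r, readout.get_obs()['ee_pos'])
E
```

```text
[[279.20630202 244.21791744]]
[{'position': [467.7, 123.3, 161.8], 'conf': 0.75}] [465.90289484 124.76904671 409.00963359]
```

View pics/w12.png

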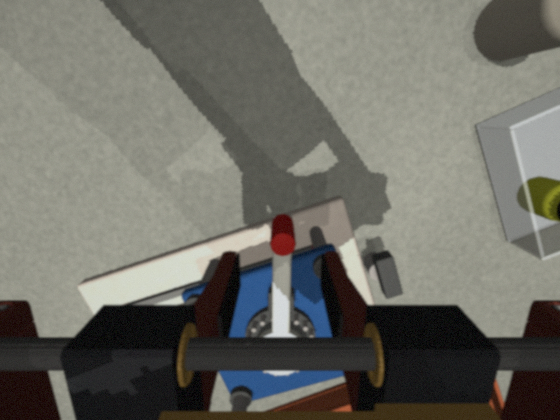

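>>> apply_moves([
  [[0.001,0.002,-0.03,0],[0.001,0.002,-0.06,0],[0.001,0.002,-0.08,0],[0.001,0.002,-0.08,0]],
])

```text
t: 23.68
ee_pos: [466.8, 126.1, 328.5]
orientation: [0.345, 1.544, -0.346]
ft_force: [-0.0, -0.2, 0.4]
width: 45.1
```

>>> apply_moves([
  [[0,0,0,0],[0,0,0,0]],
], gripper=0.023)

```text
t: 23.92
ee_pos: [467.3, 126.9, 329.9]
orientation: [0.346, 1.541, -0.344]
ft_force: [0.7, -0.2, 0.5]
width: 28.5
```

```bash
python3 f.py .345; python3 - <<'E'
from tr import *
o=.1015; a=.4445
rows(a,a+np.array([.02,.04,.06,.08,.1,.12,.14,.16,.18,.2]))
E
```

```text
23.925 F -0.13 -0.71 M -0.46 -0.44 [ 0.035 -0.092 -0.017] [ 0.004  0.004  0.006  0.002 -0.003 -0.   ]
[0.0011, 0.0023, 0, -0.020]
[0.0023, 0.0046, 0, -0.040]
[0.0036, 0.0069, 0, -0.060]
[0.0048, 0.0092, 0, -0.080]
[0.0062, 0.0114, 0, -0.100]
[0.0075, 0.0136, 0, -0.120]
[0.0089, 0.0158, 0, -0.140]
[0.0104, 0.0180, 0, -0.160]
[0.0119, 0.0201, 0, -0.180]
[0.0134, 0.0222, 0, -0.200]
```

>>> apply_moves([
  [[0.0011,0.0023,0,-0.02],[0.0023,0.0046,0,-0.04]],
])

```text
t: 24.18
ee_pos: [469.2, 131.7, 329.1]
orientation: [0.377, 1.537, -0.377]
ft_force: [-0.3, -3.3, 1.8]
width: 23.0
```

```bash
python3 f.py .385
```

```text
24.175 F 3.07 -1.32 M 2.8 -1.23 [-0.473  0.034  0.062] [ 0.033  0.024 -0.029 -0.004  0.013  0.19 ]
```

>>> apply_moves([
  [[0.0012,0.0023,0,-0.02]],
])

```text
t: 24.3
ee_pos: [470.3, 133.9, 328.9]
orientation: [0.392, 1.535, -0.393]
ft_force: [-1.7, -5.6, 3.0]
width: 23.0
```

```bash
python3 f.py .405
```

```text
24.3 F 5.68 -1.22 M 5.27 -1.91 [-0.858  0.138  0.01 ] [ 0.031  0.022 -0.031 -0.     0.01   0.188]
```

>>> apply_moves([
  [[0.0013,0.0023,0,-0.02]],
])

```text
t: 24.42
ee_pos: [471.5, 136.0, 328.8]
orientation: [0.407, 1.532, -0.409]
ft_force: [-1.9, -6.9, 5.7]
width: 23.0
```

```bash
python3 f.py .425
```

```text
24.425 F 6.89 -1.84 M 7.48 -2.67 [-1.211  0.224 -0.008] [ 0.029  0.019 -0.032 -0.006  0.017  0.189]
```

>>> apply_moves([
  [[0.0013,0.0022,0,-0.02]],
])

```text
t: 24.55
ee_pos: [472.7, 138.0, 328.8]
orientation: [0.422, 1.53, -0.425]
ft_force: [-2.0, -9.4, 6.4]
width: 22.9
```

```bash
python3 f.py .445
```

```text
24.55 F 9.07 -3.21 M 9.38 -3.64 [-1.536  0.273  0.031] [ 0.026  0.018 -0.029 -0.005  0.017  0.187]
```

>>> apply_moves([
  [[0.0013,0.0022,0,-0.02]],
])

```text
t: 24.68
ee_pos: [473.9, 139.9, 328.7]
orientation: [0.437, 1.527, -0.441]
ft_force: [-2.0, -10.9, 7.1]
width: 23.0
```

```bash
python3 f.py .465
```

```text
24.675 F 10.22 -4.15 M 11.36 -4.87 [-1.891  0.309  0.011] [ 0.024  0.019 -0.03  -0.007  0.014  0.189]
```

>>> apply_moves([
  [[0.0014,0.0022,0,-0.02]],
])

```text
t: 24.8
ee_pos: [475.2, 141.9, 328.7]
orientation: [0.452, 1.523, -0.457]
ft_force: [-2.7, -12.4, 8.5]
width: 22.9
```

```bash
python3 f.py .485
```

```text
24.8 F 11.84 -4.66 M 12.55 -5.48 [-2.091  0.369  0.133] [ 0.025  0.021 -0.033 -0.001  0.013  0.188]
```

>>> apply_moves([
  [[0.0014,0.0022,0,-0.02]],
])

```text
t: 24.92
ee_pos: [476.6, 143.9, 328.7]
orientation: [0.467, 1.52, -0.473]
ft_force: [-2.2, -13.3, 7.5]
width: 23.1
```

```bash
python3 f.py .505
```

```text
24.925 F 12.16 -5.72 M 12.78 -6.46 [-2.198  0.306  0.062] [ 0.028  0.02  -0.033  0.001  0.013  0.187]
```

>>> apply_moves([
  [[-0.003,-0.0044,0,0.04],[-0.006,-0.009,0,0.08],[-0.0087,-0.0134,0,0.12],[-0.0108,-0.0172,0,0.15]],
])

```text
t: 25.42
ee_pos: [466.2, 127.9, 328.6]
orientation: [0.353, 1.542, -0.352]
ft_force: [-0.2, -0.2, -1.3]
width: 23.0
```

```bash
python3 f.py .355
```

```text
25.425 F 0.33 0.11 M -0.69 0.24 [ 0.112 -0.014 -0.006] [-0.052 -0.032  0.05  -0.001 -0.018 -0.293]
```

>>> apply_moves([
  [[0,0,0,0],[0,0,0,0],[0,0,0.01,0],[0,0,0.04,0],[0,0,0.08,0],[0,0,0.12,0]],
], gripper=0.045)

```text
t: 26.18
ee_pos: [466.0, 127.9, 450.5]
orientation: [0.353, 1.542, -0.353]
ft_force: [1.4, -0.2, 0.6]
width: 45.2
```

>>> apply_moves([
  [[0,-0.03,0.01,0],[0,-0.07,0.02,0],[0,-0.11,0.03,0],[0,-0.15,0.03,0],[0,-0.19,0.03,0],[0,-0.19,0.03,0]],
])

```text
t: 26.92
ee_pos: [466.1, -63.9, 479.4]
orientation: [0.355, 1.54, -0.356]
ft_force: [-0.3, -0.0, -0.9]
width: 45.1
```

```bash
python3 - <<'E'
from h import *
for c in ['side','scene','wrist']:
  im=snap(c,c+'13.png')
  for n in ['cassette_tab','cassette','crosshead','knob']:
        r=models.place_of(c,n)[:1]
        print(c,n,[(np.round(x['position'],1).tolist(),round(x['conf'],2)) for x in r])
print(readout.get_obs()['ft_force'],readout.get_obs()['t'],readout.get_obs()['ee_pos'])
E
```

```text
side cassette_tab [([559.8, -106.4, 56.1], 0.82)]
side cassette [([582.0, 67.8, 20.5], 0.76)]
side crosshead [([580.3, 67.3, 108.1], 0.76)]
side knob [([469.7, 130.4, 165.0], 0.44)]
scene cassette_tab [([566.9, -106.7, 56.3], 0.91)]
scene cassette []
scene crosshead [([578.0, 73.9, 111.9], 0.86)]
scene knob [([469.0, 124.4, 167.4], 0.97)]
wrist cassette_tab [([567.6, -98.0, 58.8], 0.8)]
wrist cassette []
wrist crosshead [([584.1, 72.4, 109.5], 0.93)]
wrist knob [([467.6, 125.9, 164.7], 0.96)]
[-0.01891809  0.78823375 -0.42512891] 27.675 [466.20000108 -62.10588969 478.64068106]
```

View pics/wrist13.png

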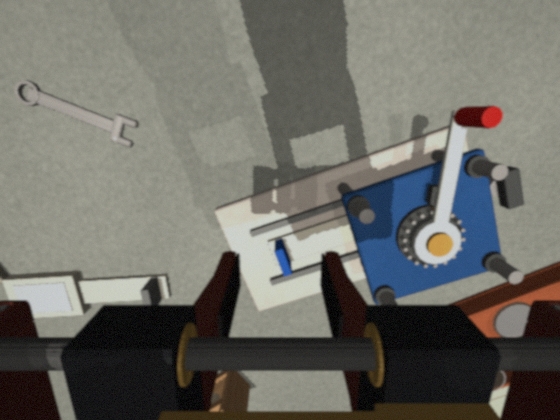

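View pics/side13.png

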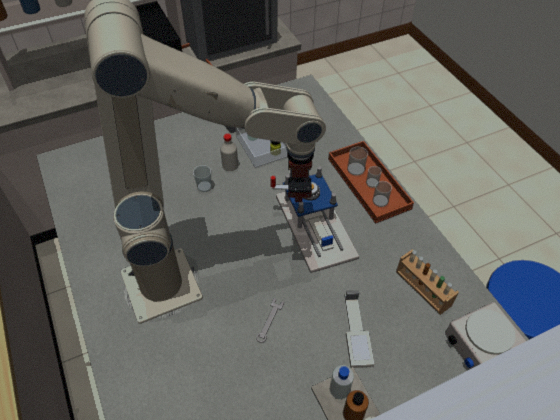

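```bash
python3 - <<'E'
from h import *
print(workorder.close_job(), readout.get_obs()['t'])
E
```

```text
the job is handed in; nothing more can be done
the job is handed in; nothing more can be done
```

The cassette is in against the red end stop, the press is tightened to about 13 N at the knob, and the job was handed in at about 28 s.

- **Cassette:** I pushed it in with closed fingers. The push took 1–2 N all the way and met the end stop at about 14 N. Averaged over the three cameras, the tab ended at (565, -104) mm, and fully home is about (565, -104). Single camera readings varied from y -98 to -107.
- **Tightening:** I held the knob loosely between the fingers. The first part-stroke took a steady 8 N. During the next full stroke the force rose from about 9 to 12 N. The last step was about one tooth, in small steps.
- **Force check:** After I let go, the lever sprang back about 15 mm, which did not fit "stays where it is left". I pushed it again: the force rose evenly, then levelled off at 12.2 N from the force reading and 12.8 N from the moment reading, or 12.6–13.2 N allowing for sideways rubbing on the knob. Force readings scatter by about 0.6 N.
- **Release:** I eased the lever back until the force was near zero, opened the fingers and lifted clear. In the last pictures the other things look untouched; I did not measure their positions.
- **Slip:** One move call had a wrong row and a bad gripper value; it was refused whole, so nothing moved.

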